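# Snap a rail hook onto the tool rail and hang the waste bin from it

## Robot

A 6-joint arm with a two-finger parallel gripper is mounted at the origin on a cart in front of the work surface, level with it; the furniture and walls round the work are solid. World frame = base frame: x ahead of the robot, y to its left, z up, the work surface at z = 0. Lengths are in m, angles in rad, forces in N, time in s.
With the tool pointing down it reaches from about 0.325 to 0.85 m from the base axis. Payload 4.4 kg.
Tool frame: the origin (TCP) lies on the centre line of the jaws, within the pads' length; the fingertips stand r.finger_overhang ahead of it and the grasp point (between the pads) lies 2 mm behind it (r.finger_overhang is the distance from the TCP to the fingertips, in m); x points along the fingers, z is the direction in which the jaws open and shut, and the axes are right-handed (so a half turn about x gives the same grasp; the last joint's range is limited). The gripper opens to 94 mm and grips with 3 to 60 N. Pads are 16 mm wide; open, the fingers measure 119 mm over their backs; the gripper's body (75 mm by 177 mm) begins 78 mm behind the grasp point.
Start: joints at [0.993, 0.207, 1.542, -0, 1.393, -0.15], TCP at [0.239, 0.523, 0.222] pointing down, gripper open.
Joint ranges: [-2.73, 2.73], [-0.86, 2.22], [0.23, 2.46], [-1.11, 4.25], [0.08, 2.63], [-2.82, 2.82]. Speed limits (rad/s): [2.79, 2.79, 3.14, 3.14, 3.14, 3.14].

## Interface

Orientations are given as a 3x3 rotation matrix whose columns are the frame's x, y, z axes.
In Python, from rig import r, claw, kinematics, get_image, workorder, finder, status gives the robot as it stands. The module is installed in compiled form; this text tells all that it offers. Calls block until the motion is done:
- r.move_pose(position, orientation): joint-space move of the TCP to a pose.
- r.movel(position, attitude=None, v=0.15): straight line of the TCP; attitude=None keeps the orientation; v is the mean speed in m/s.
- r.movej(angles): joint-space move.
- claw.ungrasp() and claw.grab(force=None): open the fingers fully, or close them until they stop; force is the grip in N (None keeps the last).
- r.dwell(seconds).
- kinematics.solve_ik(position, orientation): joint angles nearest the present ones, or None.
- get_image(name): name is "scene" or "top" or "wrist"; returns a dict with "pixels" (400x640x3 uint8, red, green, blue), "range_z" (400x640 float32, m along the optical axis (not along the pixel's ray), 0 where there is no reading), "intrinsics" (3x3 intrinsics, pixels), "position" and "rotation" of the camera in the world. Camera axes: x right, y down, z forward; pixel columns grow to the right and rows downward; lengths in m; the calibration is good to about 2 mm. The wrist camera is an equidistant fisheye: a pixel r from the principal point sees the ray r / f radians off the axis. A picture is of the moment at which its call begins.
A pose or a line that the arm cannot do raises r.Unreachable and nothing moves.
- workorder.sign_off(): hands the job in, once; it reports no verdict.
Trained networks look in the newest picture that a camera, given by its name, has taken for a name from the list of things; names that differ only in an ending like _2 or _b are one class to them, and where a whole thing is asked for, a point or a joint stands for the part that bears it (a point fixed in the world has none). Each returns a list of dicts, best first, with "confidence" (0 to 1); they miss things now and then, are a little off and sometimes report something else, mostly with a low value. They report only what shows in the picture. A call takes as long as a camera call.
- finder.spot_in(name, camera): "rect" ([centre column, centre row, width, height] in pixels, round what is visible of it).
Readings, each from a call of its own:
- status.get_time(): time.
- status.get_joint_pos(): joint angles.
- status.get_qvel(): joint speeds.
- status.get_joint_torque(): joint torques, N m.
- status.get_position(): TCP position.
- status.get_tool_rot(): TCP orientation.
- status.get_wrist_force(): force on the tool from outside, world axes, zero at the start.
- status.get_torque(): the same for the moment, N m.
- status.get_finger_gap(): finger opening in m.
Only numpy, scipy, OpenCV 4.12 (cv2) and the standard library are available. Lean on these libraries where they do the work, as an engineer would, in place of code of your own. Each camera call takes 0.05 s, during which the arm holds its last target. There are 200 camera calls.

## Task

Put the spring-catch hook over the free part of the rail with its lower curl to the front (the robot's side), and press it straight down, gently (never more than about 25 N on the rail), until it is fully home and its catch has snapped out under the rail; then tug it lightly upward to feel that the catch holds. After that, hang the waste bin by its wire handle in the hook's lower curl and let go, leaving everything else on the table where it is.

Things in the scene. Friction and masses are not known exactly. Their poses are not given: they have to be found in the camera images.
- rail_stand: White stand fixed to the table: base plate 320 x 70 x 8 mm (x -20..50), two slotted posts 240 mm tall behind the rail at y +-150, across them a bare flat steel rail. Origin on the table under the rail's middle; x level, across the rail, away from the robot; y along the rail; z up. The stand's pose tells where the rail is in x and y, not how high it is clamped.
- rail_low (a point): Lowest place where the rail's top edge can be, at a good spot for the hook: (0, -35, 208) mm in the stand's frame. The rail, 6 mm thick (x -3..3), 20 mm tall, top edge rounded, lower edge square, is clamped at a height that is set anew each time: its top edge lies anywhere from 208 to 232 mm, to be seen or felt. It does not give under the hand.
- rail_end (a point): Left end of the free part of the rail, (0, 50, 208) mm in the stand's frame: the hook may sit at y -110..50 mm. At y 105 hangs a plain wire hook with a roll of tape (y 75..135, x -60..10, 6 mm higher than the rail's top).
- rail_hook: Loose S-shaped hook of bent bright steel strip 20 mm wide (y -10..10), 4 mm thick, 100 mm tall, 0.12 kg, standing on its flat lower curl. Origin at the foot, under the stem's middle, z up. Stem x -2..2. The top goes back (+x) over a bridge (z 96..100) and down as a back leg (x 10..14, z 70..98; tip flared outward to z 62). The lower curl goes forward (-x).
- hook_grip (a point): Place to grip the hook from above: (6, 0, 90) mm in its frame, between the flat outer faces of stem (x -2) and back leg (x 14), 16 mm apart, free from z 77 to 100. Fingers closing along the hook's x on these faces stay clear of the rail, which goes in between.
- hook_slot (a point): Middle of the bridge's underside, (6, 0, 96) mm in the hook's frame: top end of the slot (x 2..10, 8 mm wide, open below) that goes down over the 6 mm rail. When the hook is fully home this point rests on the rail's top edge.
- catch (a joint): Spring catch in the slot, in m: 0 = out, 0.0065 = pushed back. Brass tongue standing 5 mm into the slot from the stem, square top at hook z 73.5, sloping below. Pressed down, the rail wedges it back between 33 and 22 mm above home (about 4 to 12 N), then it slides on with less; it springs out under the rail only in the last 2.5 mm, before the bridge meets the rail. Its dark housing is on the stem's front: x -16..-2, z 63..76, knob to x -24.
- hook_seat (a point): Middle of the lower curl's floor, (-10, 0, 4) mm in the hook's frame. The curl is open upward, 16 mm wide inside (x -18..-2); its front lip is 4 mm thick and flares forward to x -26, tip at z 27. The bin's wire lies here with its centre about 2 mm above. Prying: a sideways push down here loads the rail about five times over.
- waste_bin: Loose open steel bin, 66 (x) x 80 (y) x 42 mm tall, 0.10 to 0.18 kg, with a stiff upright wire handle and a black pull in front. Origin under its middle, z up, pull at -x. The wire, 4 mm thick, arches over it along y at x -9: feet at y +-42.5, straight level top from y -16 to 16. Its centre of mass lies under the wire.
- bail_top (a point): Middle of the wire handle's straight top, on the wire's centre line: (-9, 0, 95) mm in the bin's frame.
- pull (a point): Grip point of the bin's pull, (-56, 0, 27) mm in its frame: an upright tab 10 mm thick (y), x -69..-35, z 13..39. Grip it across y, from above or leaning back towards the robot by up to 45 degrees (30 keeps the gripper clear of the rail).
- bit_block: loose black block with file bits, 26x62x43 mm, stands right of the stand; leave it alone.
- steel_dish: loose pressed steel dish, 102 mm wide, 18 mm high, left of the stand; leave it alone.
- emery_board: loose grey emery board, 26x150x4 mm, lies in front of the stand; leave it alone.
- marker: loose marker pen, 133 mm long, 11 mm thick, lies in front of the stand; leave it alone.
- scissors: loose small scissors with black bows, 70x136x8 mm, on the right; leave it alone.

How it is judged:
On the way, in this order (a step that is already met when the one before it is completed fails the run):
1. the hook sits fully home on the free part of the rail, catch sprung out under the rail and clear of it (x of hook_slot in the frame of rail_stand between -0.0035 and 0.0035 m and y of hook_slot in the frame of rail_stand between -0.115 and 0.055 m and z of hook_slot in the frame of rail_stand between 0.2045 and 0.2345 m and x of hook_seat in the frame of rail_stand below 0.004 m and value of joint catch below 0.0015 m and angle between rail_hook's own z axis and vertical below 0.2 rad and contact force between rail_hook and rail_stand above 0.3 N and contact force between catch and rail_stand below 0.5 N), for 0.2 s.
2. a light upward tug: the catch bears up against the rail with more than 2 N and holds (contact force between catch and rail_stand above 2 N and value of joint catch below 0.0015 m), for 0.1 s.
3. the bin hangs by its wire in the lower curl (all of step 1 and x of bail_top in the frame of rail_hook between -0.018 and -0.002 m and z of bail_top in the frame of rail_hook between 0.002 and 0.012 m and y of bail_top in the frame of rail_hook between -0.018 and 0.018 m and angle between waste_bin's own z axis and vertical below 0.25 rad and contact force between waste_bin and rail_hook above 0.5 N), for 0.2 s.
At the end, for the whole second after the job is handed in: The hook rests home on the free part of the rail, curl to the front (in line within 3.5 mm, upright within 11 deg), catch out under the rail and unloaded; the bin hangs free and still by its wire in the hook's lower curl, level within 14 deg; the small things are within 30 mm of their places (all of step 1 and x of bail_top in the frame of rail_hook between -0.018 and -0.002 m and z of bail_top in the frame of rail_hook between 0.002 and 0.012 m and y of bail_top in the frame of rail_hook between -0.018 and 0.018 m and angle between waste_bin's own z axis and vertical below 0.25 rad and linear speed of waste_bin below 0.03 m/s and height (world z) of waste_bin above 0.014 m and distance of each of bit_block, steel_dish, emery_board, marker, scissors from where it was at the start of the episode below 0.03 m); the robot touches nothing.
It fails at once if the hook loads the rail with more than 25 N (contact force between rail_hook and rail_stand above 25 N).
It fails at once if the bin is pushed against hook or rail stand with more than 15 N (contact force between waste_bin and rail_hook above 15 N or contact force between waste_bin and rail_stand above 15 N).
It fails at once if one of the small things on the table is pushed more than 30 mm away (distance of any of bit_block, steel_dish, emery_board, marker, scissors from where it was at the start of the episode above 0.03 m).
It also fails if it takes over 72 s, if anything falls off the work surface, if the arm or the gripper's body presses on something with over 40 N, if the wrist force passes 120 N, or if a joint passes its speed limit or range.

## Working session

There is one attempt and no reset: what is moved stays moved. The work goes in short steps, each a Python script; the robot and the scene stay as the last script left them, time stands still between calls to the robot, and variables do not carry over. Pictures are saved under pics/ and viewed, about 8 in all and at most 12, crops included, and the job is handed in when it is done.

```bash
mkdir -p pics; cat > h.py <<'E'
import numpy as np, cv2
from rig import r, claw, kinematics, get_image, workorder, finder, status
def save(img,name,box=None,s=1):
    p=img["pixels"][:,:,::-1]
    if box: p=p[box[1]:box[3],box[0]:box[2]]
    p=cv2.resize(p,None,fx=s,fy=s,interpolation=cv2.INTER_CUBIC)
    cv2.imwrite("pics/"+name,p)
def cloud(img):
    K=img["intrinsics"];z=img["range_z"];h,w=z.shape
    u,v=np.meshgrid(np.arange(w),np.arange(h))
    P=np.stack([(u-K[0,2])/K[0,0]*z,(v-K[1,2])/K[1,1]*z,z],-1)
    W=P@np.array(img["rotation"]).T+np.array(img["position"])
    W[z<=0]=np.nan
    return W
E
python3 - <<'E'
from h import *
import pickle
for c in("top","scene"):
    im=get_image(c); save(im,c+"0.png"); pickle.dump(im,open(c+"0.pkl","wb"))
    print(c,np.round(im["position"],3),np.round(im["rotation"],3).tolist(),im["intrinsics"].tolist())
    W=cloud(im)
    for n in("rail_stand","rail_hook","waste_bin","pull","catch"):
        for d in finder.spot_in(n,c)[:2]:
            q=d["rect"]; print(n,np.round(q),round(d["confidence"],2),np.round(W[int(q[1]),int(q[0])],3))
print(r.finger_overhang,status.get_time(),status.get_wrist_force(),status.get_tool_rot())
E
```

```text
top [ 0.443 -0.129  1.329] [[-0.019, -0.996, 0.091], [-1.0, 0.02, 0.011], [-0.012, -0.09, -0.996]] [[429.79319598874696, 0.0, 321.43233567096865], [0.0, 429.79319598874696, 199.62091943682663], [0.0, 0.0, 1.0]]
rail_stand [301. 160. 120.  28.] 0.63 [ 0.692 -0.05   0.008]
rail_hook [391. 226.  16.  15.] 0.7 [ 0.481 -0.323  0.006]
waste_bin [233. 219.  33.  37.] 0.78 [0.512 0.164 0.002]
pull [233. 217.  34.  36.] 0.67 [ 0.516  0.165 -0.002]
scene [-0.009 -1.149  0.659] [[0.86, -0.224, 0.458], [-0.509, -0.335, 0.793], [-0.024, -0.915, -0.402]] [[378.92347932000797, 0.0, 318.2056327287704], [0.0, 378.92347932000797, 196.60762683621238], [0.0, 0.0, 1.0]]
rail_stand [334. 197.  60.  87.] 0.82 [0.782 0.088 0.012]
rail_hook [324. 255.  11.  34.] 0.8 [ 0.519 -0.256 -0.001]
rail_hook [336. 196.  56.  87.] 0.59 [0.787 0.079 0.023]
waste_bin [273. 204.  24.  17.] 0.59 [0.511 0.108 0.041]
pull [273. 204.  29.  22.] 0.92 [0.511 0.108 0.041]
pull [336. 194.  61.  86.] 0.44 [0.787 0.088 0.024]
catch [272. 205.  28.  22.] 0.65 [0.538 0.194 0.001]
catch [322. 256.  16.  37.] 0.6 [ 0.517 -0.253 -0.002]
0.017 0.6 [-0.78134628  0.0504952   0.07577457] [[ 2.85827498e-05 -9.09867726e-01  4.14898446e-01]
 [ 8.33554517e-05  4.14898447e-01  9.09867722e-01]
 [-9.99999996e-01  8.57752593e-06  8.77013738e-05]]
```

```bash
python3 - <<'E'
from h import *
import pickle
t=pickle.load(open("top0.pkl","rb"));s=pickle.load(open("scene0.pkl","rb"))
save(t,"top1.png",(180,120,440,280),3); save(s,"scene1.png",(220,130,430,290),3.8)
E
```

```text
(no output)
```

View pics/top1.png

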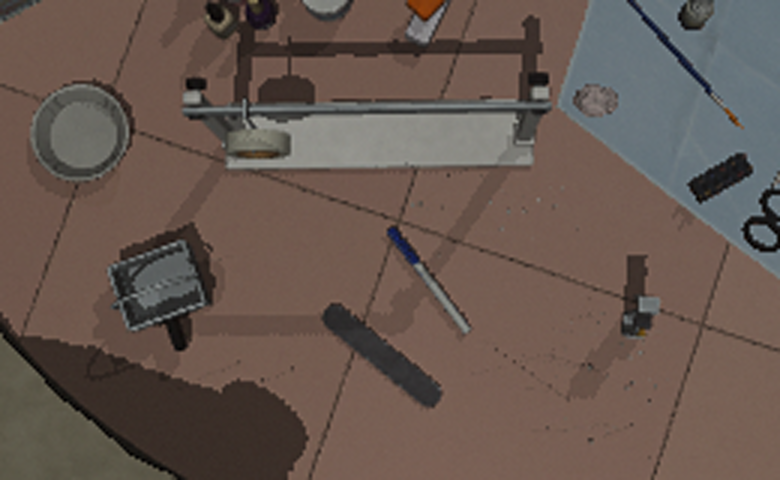

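View pics/scene1.png

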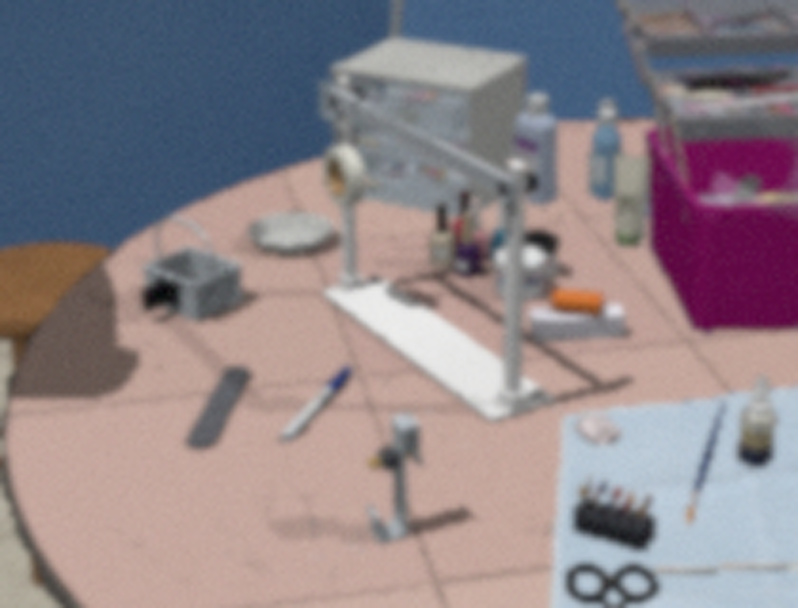

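The top view shows the hook at crop (640,310), full image about (393,223), with its curl towards the robot. The bin is at (160,285) with its pull at (178,335), the rail spans (185..548, 108), and the tape hangs at the left. In the scene view the hook stands with its housing towards the robot. Next I compute coarse poses from depth and move the wrist camera over the hook.

```bash
python3 - <<'E'
from h import *
import pickle
t=pickle.load(open("top0.pkl","rb"));s=pickle.load(open("scene0.pkl","rb"))
for n,im in(("top",t),("scene",s)):
    W=cloud(im);P=W.reshape(-1,3);P=P[~np.isnan(P[:,0])]
    m=(P[:,2]>0.19)&(P[:,2]<0.26)&(P[:,0]>0.55)&(P[:,0]<0.85)&(abs(P[:,1]+.05)<.2)
    Q=P[m]; print(n,"rail",len(Q),Q.min(0),Q.max(0),np.median(Q,0))
    f=np.polyfit(Q[:,1],Q[:,0],1);print(f)
    m=(P[:,2]>0.02)&(P[:,2]<0.12)&(P[:,0]>0.4)&(P[:,0]<0.6)&(abs(P[:,1]+.3)<.08)
    print("hook",np.round(P[m],3)[np.argsort(-P[m][:,2])][::4].tolist())
    m=(P[:,2]>0.025)&(P[:,2]<0.055)&(P[:,0]>0.4)&(P[:,0]<0.62)&(P[:,1]>.05)&(P[:,1]<.25)
    Q=P[m];print("bin",len(Q),Q.mean(0),cv2.minAreaRect(Q[:,:2].astype(np.float32)*1000))
# base plate corners
W=cloud(t);px=t["pixels"].astype(int)
m=(px.min(2)>120)&(abs(W[...,2])<.03)&(W[...,0]>.6)&(abs(W[...,1]+.05)<.2)
print("plate",cv2.minAreaRect(W[m][:,:2].astype(np.float32)*1000),m.sum())
R=np.array([[0,0,1.],[0,1,0],[-1,0,0]]) # tool x down, z -> world x
r.move_pose([0.42,-0.29,0.27],R)
print(status.get_joint_pos(),status.get_time())
im=get_image("wrist");pickle.dump(im,open("w0.pkl","wb"));save(im,"w0.png")
print(np.round(im["position"],3),np.round(im["rotation"],2).tolist(),im["intrinsics"].tolist())
for n in("rail_hook","rail_stand","catch"):
    print(n,[(np.round(d["rect"]),round(d["confidence"],2)) for d in finder.spot_in(n,"wrist")[:2]])
E
```

```text
top rail 588 [ 0.6522803  -0.22731444  0.19451017] [0.69013647 0.0908683  0.24436183] [ 0.65967584 -0.06469707  0.22747045]
[0.00673131 0.66310499]
hook [[0.486, -0.335, 0.104], [0.495, -0.333, 0.101], [0.487, -0.327, 0.101], [0.493, -0.321, 0.1], [0.492, -0.336, 0.099], [0.484, -0.335, 0.099], [0.487, -0.324, 0.099], [0.487, -0.319, 0.098], [0.487, -0.333, 0.097], [0.484, -0.316, 0.097], [0.495, -0.328, 0.095], [0.473, -0.318, 0.079], [0.479, -0.327, 0.076], [0.479, -0.319, 0.076], [0.47, -0.322, 0.075], [0.476, -0.33, 0.075], [0.468, -0.319, 0.073], [0.462, -0.319, 0.072], [0.465, -0.322, 0.071], [0.465, -0.325, 0.07], [0.476, -0.317, 0.067], [0.5, -0.328, 0.06], [0.483, -0.316, 0.037], [0.463, -0.317, 0.025], [0.463, -0.323, 0.024]]
bin 243 [0.51290502 0.15479984 0.03921322] ((505.8428039550781, 149.0423583984375), (104.5682601928711, 87.19451141357422), 20.837223052978516)
scene rail 417 [ 0.65149821 -0.23259757  0.19062803] [0.69177804 0.08447068 0.24017982] [ 0.65859187 -0.12029864  0.22062964]
[-0.00505424  0.6604341 ]
hook [[0.483, -0.324, 0.102], [0.493, -0.341, 0.101], [0.4
[... 1056 characters left out ...]
.16588592529297, 92.9502182006836), 17.50928497314453)
plate ((747.4877319335938, -67.04438781738281), (316.7275695800781, 213.1394500732422), 89.82551574707031) 1434
[-7.72801495e-01  3.32167260e-02  1.63584912e+00  2.16098612e-04
  1.47266580e+00 -7.74003574e-01] 3.5333
[ 0.422 -0.21   0.432] [[1.0, 0.0, -0.0], [0.0, -0.96, -0.27], [-0.0, 0.27, -0.96]] [[309.70691628693146, 0.0, 320.4991440171592], [0.0, 309.70691628693146, 198.76318668478336], [0.0, 0.0, 1.0]]
rail_hook [(array([538.,  79., 140., 159.]), 0.65), (array([368., 207.,  39.,  41.]), 0.62)]
rail_stand [(array([536.,  80., 135., 160.]), 0.8), (array([445., 255.,  30.,  46.]), 0.54)]
catch [(array([368., 207.,  38.,  40.]), 0.7)]
```

View pics/w0.png

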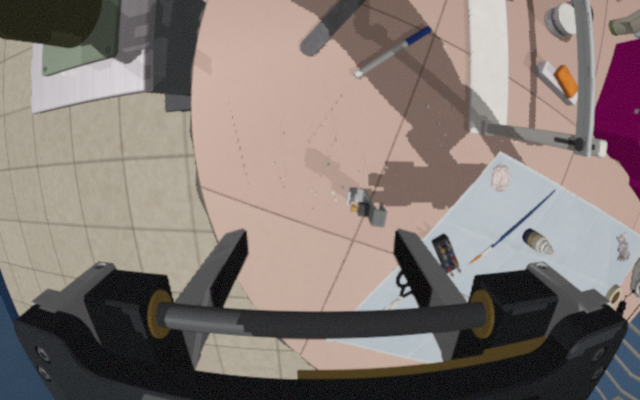

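The wrist view shows the hook upright at about (365,207), with the bridge at right and the curl and knob at upper left, plus the stand's right post at (490,130). I go closer to the hook.

```bash
cat >> h.py <<'E'
def fcloud(im):
    K=im["intrinsics"];z=im["range_z"];h,w=z.shape
    u,v=np.meshgrid(np.arange(w),np.arange(h))
    dx=u-K[0,2];dy=v-K[1,2];rr=np.hypot(dx,dy)+1e-9;th=rr/K[0,0]
    t=np.tan(np.minimum(th,1.4));P=np.stack([dx/rr*t*z,dy/rr*t*z,z],-1)
    W=P@np.array(im["rotation"]).T+np.array(im["position"]);W[(z<=0)|(th>1.3)]=np.nan
    return W
def R0(yaw=0,lean=0):
    "tool down, jaws along world x (yaw=0)"
    c,s=np.cos(yaw),np.sin(yaw)
    return np.array([[c,-s,0],[s,c,0],[0,0,1]])@np.array([[0,0,1.],[0,1,0],[-1,0,0]])
E
python3 - <<'E'
from h import *
import pickle
r.movel([0.487,-0.331,0.20],R0(-0.2))
im=get_image("wrist");pickle.dump(im,open("w1.pkl","wb"))
W=fcloud(im);print(np.round(im["position"],3))
save(im,"w1.png",(220,100,420,260),4)
m=(abs(W[...,0]-.485)<.05)&(abs(W[...,1]+.33)<.04)
for a,b in((.092,.11),(.06,.08),(.02,.032)):
    Q=W[m&(W[...,2]>a)&(W[...,2]<b)]
    if len(Q)>5:print(a,len(Q),np.round(np.median(Q,0),4),cv2.minAreaRect((Q[:,:2]*1000).astype(np.float32)))
E
```

```text
[ 0.504 -0.253  0.362]
0.092 413 [ 0.4889 -0.3267  0.0992] ((488.8762512207031, -327.1863708496094), (19.8980770111084, 16.629545211791992), 81.71269989013672)
0.06 385 [ 0.4745 -0.3233  0.0743] ((479.0909118652344, -324.7798767089844), (19.636640548706055, 41.125362396240234), 79.67227172851562)
0.02 86 [ 0.461  -0.3212  0.0249] ((471.1786804199219, -324.110107421875), (17.175708770751953, 26.940017700195312), 82.11380767822266)
```

View pics/w1.png

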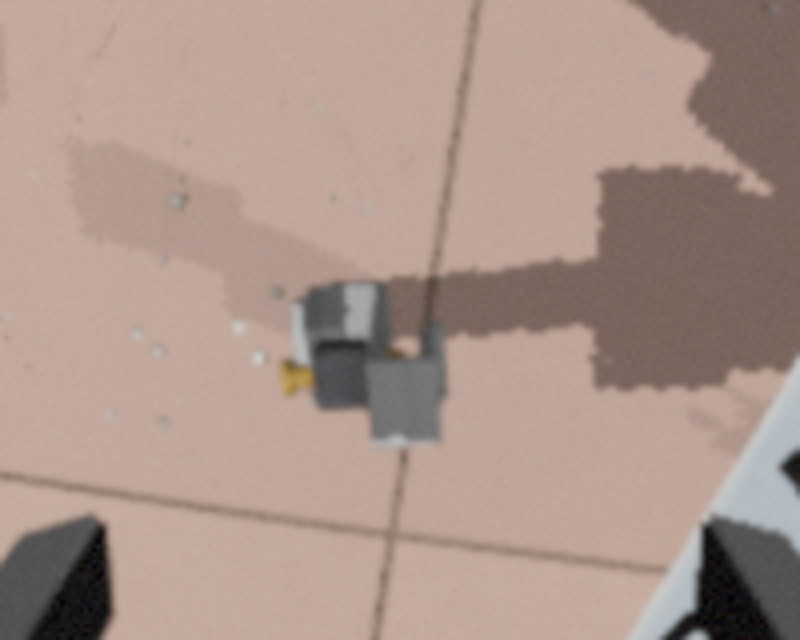

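Hook bridge centre is (0.489,-0.327), yaw about -8°; crop (405,400) shows the bridge and (295,378) the knob. Now I grip it above the housing, lift it and carry it over the rail.

```bash
python3 - <<'E'
from h import *
import pickle
R=R0(-0.145)
r.movel([0.489,-0.327,0.15],R,v=.1)
r.movel([0.489,-0.327,0.0965],R,v=.05)
print(status.get_wrist_force()); claw.grab(40); print("gap",status.get_finger_gap(),status.get_wrist_force())
r.movel([0.489,-0.327,0.31],R,v=.15); print("gap",status.get_finger_gap(),status.get_wrist_force())
r.movel([0.655,-0.115,0.31],R0(0),v=.2)
im=get_image("wrist");pickle.dump(im,open("w2.pkl","wb"));save(im,"w2.png",(200,60,440,260),3.3)
W=fcloud(im);x,y,z=W[...,0],W[...,1],W[...,2]
hm=(z>.29)&(z<.33)&(abs(x-.655)<.02)&(abs(y+.115)<.02)
Q=W[hm];print("bridge",len(Q),np.median(Q,0),cv2.minAreaRect((Q[:,:2]*1000).astype(np.float32)) if len(Q) else 0)
for y0 in np.arange(-.2,.0,.02):
    Q=W[(abs(y-y0)<.01)&(z>.195)&(z<.25)&(abs(x-.66)<.03)]
    if len(Q)>10:print(round(y0,2),len(Q),np.round(np.median(Q,0),4),np.round(np.percentile(Q[:,0],[3,97]),4),np.round(np.percentile(Q[:,2],[5,50,90]),4))
print(status.get_time(),status.get_position(),im["position"])
E
```

```text
[0.29120599 0.56085675 0.34870773]
gap 0.015778431612874944 [-0.98598565  0.35457661  1.09324804]
gap 0.015609567426839954 [ 0.8258395   0.01287363 -1.24565238]
bridge 2233 [ 0.65552544 -0.10757631  0.3127307 ] ((655.297119140625, -116.30625915527344), (21.130891799926758, 39.35444259643555), 89.87995910644531)
-0.2 127 [ 0.6588 -0.2015  0.2288] [0.656  0.6645] [0.2151 0.2288 0.2299]
-0.18 89 [ 0.6587 -0.1814  0.2292] [0.6569 0.6614] [0.2281 0.2292 0.2301]
-0.14 61 [ 0.6586 -0.1355  0.229 ] [0.6569 0.6603] [0.2279 0.229  0.2299]
-0.12 561 [ 0.6415 -0.1185  0.2201] [0.6307 0.6627] [0.2162 0.2201 0.2298]
-0.1 346 [ 0.6569 -0.1068  0.2285] [0.6308 0.6626] [0.2165 0.2285 0.2316]
-0.08 212 [ 0.6601 -0.0794  0.2289] [0.657  0.6633] [0.2271 0.2289 0.23  ]
-0.06 222 [ 0.6601 -0.0601  0.2289] [0.657  0.6633] [0.2226 0.2289 0.2298]
-0.04 200 [ 0.6601 -0.0404  0.229 ] [0.6578 0.6632] [0.2277 0.229  0.2302]
-0.02 182 [ 0.6601 -0.0193  0.2291] [0.6578 0.6633] [0.2274 0.2291 0.2302]
10.8 [ 0.65454237 -0.11605941  0.31012076] [ 0.65618634 -0.03662767  0.47162765]
```

View pics/w2.png

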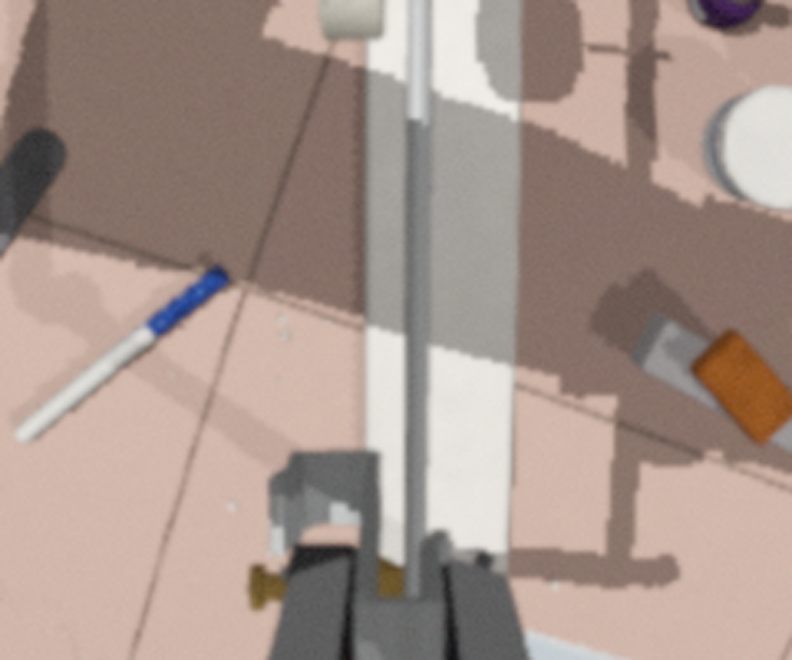

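The wrist view shows the rail running vertically at crop column 417 and the hook's slot centred about 17 px to its left. That puts the rail at x=0.660 with its top at about 0.229, and the hook 5 mm short. I align it, then press in steps with force watching.

```bash
cat > press.py <<'E'
from h import *
F0=status.get_wrist_force()
x=0.6597;y=-0.115
r.movel([x,y,0.31],v=.1); r.movel([x,y,0.268],v=.1); r.dwell(.2)
b=np.array(status.get_wrist_force());print("bias",b,status.get_position())
z=0.268;home=False;log=[]
while z>0.222:
    z-=0.001; r.movel([x,y,z],v=.02)
    f=np.array(status.get_wrist_force())-b;p=status.get_position()
    log.append((round(z,4),round(p[2],4),round(p[0],4),*np.round(f,1)))
    if abs(f[0])>2.5: x+=np.sign(f[0])*min(.0003,abs(f[0])*5e-5)
    if f[2]>17 or abs(f[0])>9: print("limit");break
    if z<0.2315 and f[2]>9: print("home?");break
for l in log[::2]+log[-5:]:print(*l)
print(status.get_time(),status.get_torque(),status.get_finger_gap())
E
python3 press.py
```

```text
bias [-1.39601327  0.34211347 -0.77501757] [ 0.65985072 -0.11506722  0.26881427]
home?
0.267 0.2675 0.6598 0.7 0.9 -0.5
0.265 0.2648 0.6598 1.4 0.3 -0.9
0.263 0.2629 0.6598 1.6 0.0 -0.3
0.261 0.2612 0.6596 1.9 -0.6 -0.0
0.259 0.2597 0.6598 -0.8 0.2 3.7
0.257 0.2571 0.6597 -2.0 -0.2 6.0
0.255 0.2552 0.6596 -2.0 -0.7 5.6
0.253 0.2521 0.6592 -2.0 -0.7 2.3
0.251 0.2505 0.6594 -2.2 -1.2 0.1
0.249 0.249 0.6595 -2.0 -0.6 1.1
0.247 0.2469 0.6594 -2.6 -0.3 1.8
0.245 0.2448 0.6592 -2.1 -0.4 1.4
0.243 0.2428 0.6591 -2.5 -0.7 1.5
0.241 0.2408 0.6592 -2.8 -0.7 0.7
0.239 0.2389 0.6591 -2.4 -0.4 1.8
0.237 0.2369 0.6591 -3.5 -0.3 1.9
0.235 0.2347 0.6587 -2.2 -0.9 1.5
0.233 0.2332 0.6594 1.0 -0.7 -1.2
0.231 0.231 0.6588 1.9 -0.1 0.0
0.229 0.2307 0.6589 -1.3 -0.1 6.0
0.232 0.232 0.6589 1.3 -0.4 -0.4
0.231 0.231 0.6588 1.9 -0.1 0.0
0.23 0.2308 0.6589 -0.2 0.4 3.2
0.229 0.2307 0.6589 -1.3 -0.1 6.0
0.228 0.2306 0.659 -3.3 0.3 9.8
21.8167 [0.1234509  0.83043537 0.00880395] 0.015312543075124191
```

Home was felt at TCP z 0.2307: wedging from about 0.26, catch release near 0.234, then a hard stop. Now hold, tug, press back and release.

```bash
python3 - <<'E'
from h import *
p=status.get_position();x,y=0.6590,-0.115
r.movel([x,y,0.2295],v=.02);r.dwell(.35);f0=np.array(status.get_wrist_force());print("pressed",f0,status.get_position())
z=0.2295;n=0
while z<0.241:
    z+=0.0007;r.movel([x,y,z],v=.02);f=np.array(status.get_wrist_force())
    print(round(z,4),round(status.get_position()[2],4),np.round(f,1))
    if f[2]<-7: r.dwell(.25);print("tug holds",status.get_wrist_force(),status.get_position());break
while z>0.2297:
    z-=0.001;r.movel([x,y,z],v=.02)
r.movel([x,y,0.2297],v=.02);r.dwell(.1);print("back",status.get_wrist_force(),status.get_position(),status.get_finger_gap())
claw.ungrasp();r.dwell(.1);print("open",status.get_wrist_force(),status.get_time())
r.movel([0.659,-0.115,0.30],v=.15)
r.move_pose([0.50,0.03,0.30],R0(0.36))
import pickle
im=get_image("wrist");pickle.dump(im,open("w3.pkl","wb"));save(im,"w3.png",s=1.2)
W=fcloud(im);X,Y,Z=W[...,0],W[...,1],W[...,2]
m=(abs(X-.5)<.09)&(Y>.06)&(Y<.24)&(Z>.03)&(Z<.06)
Q=W[m];print("rim",len(Q),np.median(Q,0),cv2.minAreaRect((Q[:,:2]*1000).astype(np.float32)))
m=(abs(X-.5)<.09)&(Y>.06)&(Y<.24)&(Z>.085)&(Z<.11)
Q=W[m];print("wire",len(Q),np.round(np.median(Q,0),4),np.polyfit(Q[:,1],Q[:,0],1) if len(Q)>5 else 0)
print(status.get_time(),im["position"])
E
```

```text
pressed [-2.14511123  0.36567669  5.6627878 ] [ 0.65942918 -0.11510182  0.23072522]
0.2302 0.2307 [-0.7  0.7  5.6]
0.2309 0.2308 [1.  0.7 2.4]
0.2316 0.2309 [ 1.4 -0.2  1. ]
0.2323 0.2315 [-0.6  0.8 -1.2]
0.233 0.233 [-0.2 -1.1 -3. ]
0.2337 0.2334 [ 0.6 -0.9 -3. ]
0.2344 0.2335 [ 0.5 -0.3 -6. ]
0.2351 0.2336 [  1.5  -0.  -10.4]
tug holds [  2.84257045  -0.80843958 -12.7667038 ] [ 0.6585273  -0.11486795  0.23372969]
back [-1.76469058  0.03931978  5.5291562 ] [ 0.65958616 -0.11522144  0.23072536] 0.01567107652398156
open [0.33351537 0.22149193 0.53029234] 27.875
rim 1041 [0.50740927 0.14489792 0.04136044] ((504.32379150390625, 149.79583740234375), (104.72855377197266, 86.89204406738281), 19.220067977905273)
wire 202 [0.5126 0.1487 0.0949] [-0.34778384  0.56460296]
29.4083 [0.47397176 0.10383124 0.46120932]
```

View pics/w3.png

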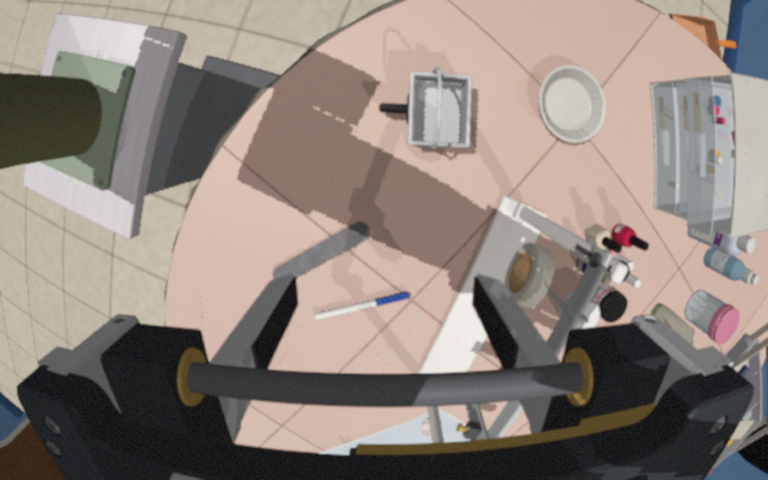

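The tug held: 3 mm of play, then -12.8 N with no slip. The wrist view shows the bin at (438,110) with its pull at left (395,107), giving bin origin about (0.521,0.156) and yaw 19.2°. Now I grip the pull, lift the bin and carry it to a standoff in front of the hook.

```bash
cat >> h.py <<'E'
def RB(yaw,lean=np.pi/6,sgn=1):
    c,s=np.cos(yaw),np.sin(yaw);Z=np.array([[c,-s,0],[s,c,0],[0,0,1]])
    x=np.array([np.sin(lean),0,-np.cos(lean)]);z=np.array([0,sgn,0.])
    return Z@np.stack([x,np.cross(z,x),z],1)
E
python3 - <<'E'
from h import *
import pickle
yaw=.335;c,s=np.cos(yaw),np.sin(yaw);o=np.array([.5213,.1557,0]);bx=np.array([c,s,0])
g=o-.056*bx+[0,0,.027]
for sgn in(1,-1):
    R=RB(yaw,sgn=sgn);back=-R[:,0]
    q=kinematics.solve_ik(g,R);q2=kinematics.solve_ik([.597,-.115,.08],RB(0,sgn=sgn));print(sgn,q,q2)
    if q is not None and q2 is not None:break
r.move_pose(g+back*.10,R);print(status.get_position(),g+back*.1)
r.movel(g,v=.08);print("at",status.get_position(),status.get_wrist_force())
claw.grab(50);r.dwell(.1);print("gap",status.get_finger_gap(),status.get_wrist_force())
p=np.array(g)
r.movel(p+[0,0,.0835],v=.1);print(status.get_wrist_force(),status.get_finger_gap())
r.movel([.52-.047,-.115,.1785-.068],RB(0,sgn=sgn),v=.15)
for cam in("scene","wrist"):
    im=get_image(cam);pickle.dump(im,open(cam+"4.pkl","wb"))
    W=cloud(im) if cam=="scene" else fcloud(im)
    X,Y,Z=W[...,0],W[...,1],W[...,2]
    for a,b in((.16,.20),):
        Q=W[(abs(X-.52)<.03)&(abs(Y+.115)<.05)&(Z>a)&(Z<b)]
        if len(Q)>5:print(cam,"wire",len(Q),np.round(np.median(Q,0),4),np.round(np.percentile(Q,95,0),4))
    Q=W[(abs(X-.64)<.035)&(abs(Y+.115)<.03)&(Z>.125)&(Z<.24)]
    if len(Q)>5:print(cam,"hook",len(Q),np.round(Q.min(0),4),np.round(Q.max(0),4))
    if cam=="scene":save(im,"s4.png",(270,110,390,210),6)
    else:save(im,"w4.png",s=1.1)
print(status.get_time(),status.get_position())
E
```

```text
1 [-0.00733664  0.08697254  2.29719532  0.58614561  0.30829215 -2.4342509 ] [-0.45163847  0.1987585   1.99361805  0.45853459  0.51553799 -2.37414876]
[0.42245517 0.12048821 0.11447613] [0.42119251 0.12085047 0.11360254]
at [0.46856568 0.13728348 0.02734874] [ 0.15935747 -0.66563745 -0.17725242]
gap 0.00994594826363652 [ 0.76549787  1.11466164 -0.7231642 ]
[-0.43649693  0.30626118 -1.86509332] 0.009566664898934938
scene wire 18 [ 0.5179 -0.1273  0.176 ] [ 0.5204 -0.0828  0.1796]
scene hook 207 [ 0.6298 -0.145   0.1333] [ 0.671  -0.087   0.2346]
wrist hook 143 [ 0.6321 -0.1261  0.1335] [ 0.6367 -0.1064  0.1407]
36.6167 [ 0.47292257 -0.11437056  0.1103836 ]
```

View pics/s4.png

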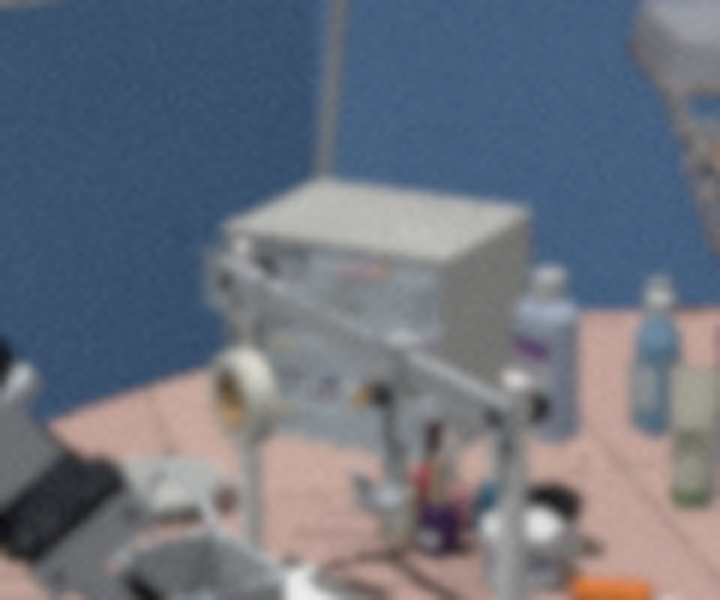

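The scene view shows the hook upright on the rail at crop (400,350–540). The bin hangs level in the gripper at lower left, its wire within about 2 mm of plan, and the lip lies at x≈0.632–0.637 as computed. Insert and lower with force watching.

```bash
python3 - <<'E'
from h import *
import pickle
y=-.1155
def T(wx,wz): return [wx-.047,y,wz-.068]
r.movel(T(.60,.1785),v=.12);r.dwell(.2);b=np.array(status.get_wrist_force())
ok=True
for wx in np.arange(.606,.6455,.0065):
    r.movel(T(wx,.1785),v=.06);f=np.array(status.get_wrist_force())-b
    if np.linalg.norm(f)>4: print("contact",wx,f);ok=False;break
print("in",wx,status.get_position(),f)
im=get_image("scene");save(im,"s5.png",(290,140,370,210),9)
W=cloud(im)
if ok:
    wx=.6445
    r.movel(T(wx,.155),v=.04);f=np.array(status.get_wrist_force())-b;print("mid",f)
    if np.linalg.norm(f)<5:
        for wz in np.arange(.154,.134,-.001):
            r.movel(T(wx,wz),v=.02);f=np.array(status.get_wrist_force())-b
            if wz<.146:print(round(wz,4),np.round(status.get_position()[2]+.068,4),np.round(f,1))
            if abs(f[0])>4 or f[2]>3.0:break
    im=get_image("scene");save(im,"s6.png",(290,140,370,210),9)
print(status.get_time())
E
```

```text
in 0.6449999999999997 [ 0.59842676 -0.11555223  0.11062948] [-1.07611127  0.64168308 -0.68505944]
mid [-0.96151122 -0.07052988 -0.43895388]
0.145 0.1449 [-0.9  0.3 -0.7]
0.144 0.1439 [-1.3  0.2 -0.6]
0.143 0.1429 [-1.3 -0.1 -0.7]
0.142 0.1419 [-0.5 -0.  -0.7]
0.141 0.1409 [-1.8  0.2 -0.2]
0.14 0.1399 [-1.   0.1  0.3]
0.139 0.1396 [-0.9  0.7  0.8]
0.138 0.1392 [-1.1 -0.5  3.6]
44.525
```

```bash
python3 -c "
import cv2,numpy as np
a=cv2.imread('pics/s5.png');b=cv2.imread('pics/s6.png');cv2.imwrite('pics/s56.png',cv2.resize(np.hstack([a[:,:,:],b]),(800,350)))"
```

```text
(no output)
```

View pics/s6.png

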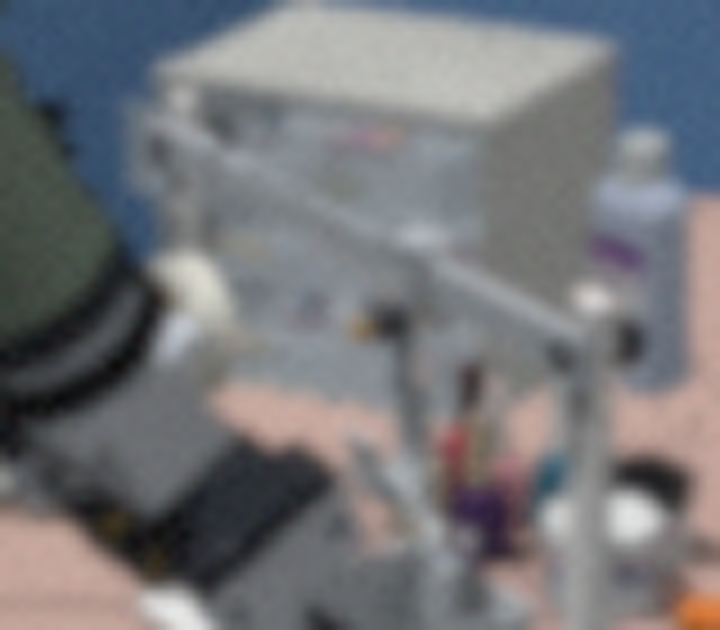

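Contact came at wire z 0.1395, as predicted, and the picture shows the wire running through the curl at (405,485). I ease off, let go, retreat and check.

```bash
python3 - <<'E'
from h import *
y=-.1155
r.movel([.6445-.047,y,.1390-.068],v=.02);print(status.get_wrist_force())
claw.ungrasp();r.dwell(.2);print(status.get_wrist_force(),status.get_finger_gap())
R=np.array(status.get_tool_rot());p=np.array(status.get_position())
r.movel(p-R[:,0]*.06,v=.06);r.movel(p-R[:,0]*.12+[-.03,0,0],v=.15);r.dwell(1.0)
im=get_image("scene");save(im,"s7.png",(280,140,380,240),6)
W=cloud(im);X,Y,Z=W[...,0],W[...,1],W[...,2]
Q=W[(abs(X-.64)<.06)&(abs(Y+.115)<.06)&(Z>.03)&(Z<.1)];print("bin",len(Q),Q.min(0),Q.max(0))
Q=W[(abs(X-.64)<.03)&(abs(Y+.115)<.02)&(Z>.19)&(Z<.25)];print("top",Q.max(0))
print(status.get_time())
w=get_image("wrist");save(w,"w7.png",(150,0,490,220),2.3)
E
```

```text
[0.18092705 0.08562523 2.47814732]
[ 0.39979545 -0.12167854  0.34263993] 0.09356657700439892
bin 503 [ 0.58586134 -0.165862    0.04358157] [ 0.6904939  -0.07296795  0.09759947]
top [ 0.66959757 -0.0951262   0.23446258]
49.1833
```

View pics/s7.png

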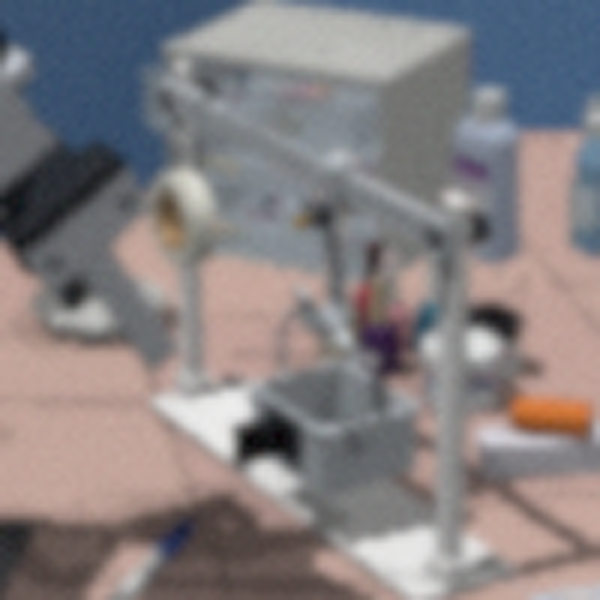

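View pics/w7.png

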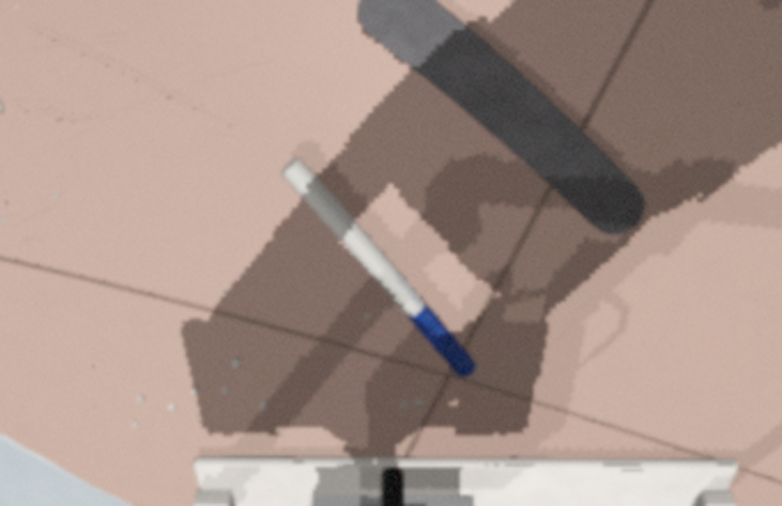

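The scene view shows the bin hanging level above the base plate at (340,420), its wire through the curl at (320,320), with the gripper clear. The wrist view shows the marker and emery board undisturbed and the pull's tip at (390,485). I hand the job in.

```bash
python3 - <<'E'
from h import *
print(status.get_time(),status.get_wrist_force());workorder.sign_off()
E
```

```text
49.2333 [-0.28668018  0.35262648 -0.40686797]
the job is handed in; nothing more can be done
```

The hook is home on the rail with its catch out, and the bin hangs by its wire in the lower curl. I handed the job in at 49.2 s of the allowed 72 s. It reports no verdict, so the checks below are all I have.

- **Pressing:** the wrist force stayed below about 10 N, including at the hard stop. The dip in force about 3 mm above home showed the catch snapping out.
- **Tug:** about 3 mm of play, then the catch held about 13 N upward without slipping.
- **Bin:** the wire touched the curl's floor at z ≈ 0.1395 m, where I expected it. I eased off to about 2.5 N before letting go.
- **Last pictures:** the bin hangs level, about 44 mm above the table, with the gripper clear. The marker and emery board look unmoved in the pictures; I did not measure them.
- **Not checked again:** I took no new position of the block, dish or scissors, but the arm never came near them.

None of the checks failed or disagreed.

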